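# Load a sprung cell into a satellite battery bay

## Task

On the clean bench, load the blue cell from the white cradle into the empty black battery bay: press its flat end against the spring contact to squeeze the spring, with the brass-button end still raised, then tip the button end down in front of the fixed contact. Leave the blue cell lying fully down in the bay, held between the two contacts with its button touching the fixed one, and leave the orange cell in the cradle.

Things in the scene. Friction and masses are not known exactly. Their poses are not given: they have to be found in the camera images.
- blue_cell: Blue cylindrical cell, 32 mm diameter, 0.16-0.26 kg, lying level, axis 30 mm up. Origin: middle of its 108 mm body, on the axis. x runs along it to the brass button end (white collar; 10 mm button, tip 57 mm from origin); the flat metal end is 54 mm the other way. Lies in either place of a white cradle on V saddles; the middle 60 mm is free at the sides and down to the 6 mm base: grip there from above.
- fixed_contact (a point): Centre of the fixed contact's brass pad in the black bay, 30 mm up. z up; x along the bay, away from the spring. Seated cell: origin 57 mm from here in -x, same y and height, button on pad. Contact block 46 mm wide, top 6 mm above here. Grey 45-degree V saddles, 12 mm long, 19 and 95 mm away in -x, tips 4 mm below here, 36 mm apart; between them open at the sides and down to a 6 mm base.
- spring_contact (a joint): Spring contact's travel (m): upright brass disc, 22 mm diameter, same y and height as the fixed contact, face 103 mm from it in its -x at 0; pressed further in -x it grows, stop 0.024. 2 N to start, 0.45 N more per mm. Cell seated: 0.008; tipping in needs about 0.011 to 0.020. Its housing starts 134 mm from the fixed contact, 46 mm wide, top 8 mm above that point.
- orange_cell: Bystander: an orange cell of the same size and shape as the blue one, lying beside and parallel to it in the other place of the white cradle, about 90 mm away centre to centre. Origin at its middle, x towards its button end. To be left there.
Things that resemble listed ones, but are neither listed nor needed, are in the scene too. Leave any pink look-alike of the part that bears fixed_contact alone.

How it is judged:
On the way:
1. the blue cell, its button end raised, presses the spring contact in (value of joint spring_contact above 0.007 m and contact force between blue_cell and spring_contact above 1 N and angle between the x axis of blue_cell and the x axis of fixed_contact, either way round above 0.07 rad and x of fixed_contact in the frame of blue_cell above 0.02 m and distance between blue_cell and fixed_contact below 0.12 m), for 0.1 s.
At the end, for the whole second after the job is handed in: The blue cell rests, released, in the bay: centre within 4 mm lengthwise and in height and 5 mm sideways of its seat, axis within 4.5 degrees, button at the fixed contact, the spring contact held 4 to 12 mm in by it; the orange cell is within 20 mm of its start (x of blue_cell in the frame of fixed_contact between -0.061 and -0.053 m and y of blue_cell in the frame of fixed_contact between -0.005 and 0.005 m and z of blue_cell in the frame of fixed_contact between -0.004 and 0.004 m and x of fixed_contact in the frame of blue_cell above 0.05 m and angle between the x axis of blue_cell and the x axis of fixed_contact, either way round below 0.08 rad and contact force between blue_cell and spring_contact above 1 N and value of joint spring_contact between 0.004 and 0.012 m and linear speed of blue_cell below 0.02 m/s and contact force between blue_cell and the fingers below 0.1 N and distance of orange_cell from where it was at the start of the episode below 0.02 m); the robot touches nothing.
It fails at once if the orange cell is moved more than 20 mm (distance of orange_cell from where it was at the start of the episode above 0.02 m).
It also fails if it takes over 42 s, if anything falls off the work surface, if the arm or the gripper's body presses on something with over 40 N, if the wrist force passes 120 N, or if a joint passes its speed limit or range.

## Robot

A 7-joint arm with a two-finger parallel gripper is mounted at the origin on the work surface. World frame = base frame: x ahead of the robot, y to its left, z up, the work surface at z = 0. Lengths are in m, angles in rad, forces in N, time in s.
With the tool pointing down it reaches from about 0.4 to 0.9 m from the base axis. Payload 5.6 kg.
Tool frame: the origin (TCP) lies midway between the tips of the shut fingers; the grasp point (between the pads) lies 19 mm behind it; z points along the fingers, y is the line along which they close (so a half turn about z gives the same grasp; the last joint's range is limited). The gripper opens to 92 mm and grips with 3 to 60 N. Pads are 20 mm wide; open, the fingers measure 128 mm over their backs; the gripper's body (75 mm by 189 mm) begins 69 mm behind the grasp point.
Start: joints at [1.09, 0.468, -0.012, 1.603, 0.006, 1.071, -0.056], TCP at [0.276, -0.589, 0.215] pointing down, gripper open.
Joint ranges: [-2.53, 2.53], [-0.31, 2.02], [-1.57, 1.55], [0.28, 2.44], [-1.29, 4.43], [0.15, 1.84], [-2.92, 2.92]. Speed limits (rad/s): [2.57, 2.57, 3.14, 3.14, 3.14, 3.14, 3.14].

## Interface

Orientations are given as a 3x3 rotation matrix whose columns are the frame's x, y, z axes.
In Python, from station import env, effector, solver, viewer, workorder, search_frame, tip_of gives the robot as it stands. Calls block until the motion is done:
- env.reach(position, orientation): joint-space move of the TCP to a pose.
- env.movel(position, frame=None, rate=0.15): straight line of the TCP; frame=None keeps the orientation; rate is the mean speed in m/s.
- env.goto_joints(angles): joint-space move.
- effector.release() and effector.grasp(squeeze=None): open the fingers fully, or close them until they stop; squeeze is the grip in N (None keeps the last).
- env.pause(seconds).
- solver.inverse_kinematics(position, orientation): joint angles nearest the present ones, or None.
- env.sense(): the state.
- viewer.read_camera(name): name is "scene" or "top" or "wrist"; returns (picture, depth): 420x560x3 uint8, red, green, blue; 420x560 float32, m along the optical axis (not along the pixel's ray), 0 where there is no reading.
- viewer.camera_info(name): a dict with "intrinsics" (3x3 intrinsics, pixels), "dist_coeffs" ([k1, k2, p1, p2, k3] as OpenCV has them; the pictures are not rectified), "eye" and "rotation" of the camera in the world; the wrist camera has in their place "T_tool_cam" (4x4, takes a point from camera to tool coordinates, whose origin is the TCP and whose axes are the flange's). Camera axes: x right, y up, looking along -z (the intrinsics and any distortion apply to the point x, -y, -z); pixel columns grow to the right and rows downward; lengths in m; the calibration is good to about 2 mm. A picture is of the moment at which its call begins: read the wrist's pose just before it. camera_info takes no time and is no camera call.
A pose or a line that the arm cannot do raises env.PlanningError and nothing moves.
- workorder.finish_job(): hands the job in; it is judged then, once.
Trained networks look in the newest picture that a camera, given by its name, has taken for a name from the list of things; names that differ only in an ending like _2 or _b are one class to them, and where a whole thing is asked for, a point or a joint stands for the part that bears it (a point fixed in the world has none). Each returns a list of dicts, best first, with "score" (0 to 1); they miss things now and then, are a little off and sometimes report something else, mostly with a low value. They report only what shows in the picture. A call takes as long as a camera call. They do not tell look-alikes from the thing itself.
- search_frame(camera, name): "at" ([x, y, z] in m, in world coordinates, good to about 4 mm: the middle of the surface that is visible of it).
- tip_of(camera, name): "at" ([x, y, z] in m, in world coordinates, good to about 4 mm: a listed point, or the origin of a listed thing).
The state is a dict: "t": time; "joint_positions": joint angles; "joint_velocities": joint speeds; "tau": joint torques, N m; "ee_pos": TCP position; "tcp_rot": TCP orientation; "wrist_force": force on the tool from outside, world axes, zero at the start; "moment": the same for the moment, N m; "gripper_width": finger opening in m; "grasp_force": force on a finger pad.
Only numpy, scipy, OpenCV 4.12 (cv2) and the standard library are available. Lean on these libraries where they do the work, as an engineer would, in place of code of your own. Each camera call takes 0.05 s, during which the arm holds its last target. There are 200 camera calls.

## Working session

There is one attempt and no reset: what is moved stays moved. The work goes in short steps, each a Python script; the robot and the scene stay as the last script left them, time stands still between calls to the robot, and variables do not carry over. Pictures are saved under pics/ and viewed, at most 10 in all, crops included, and the job is handed in when it is done.

```bash
ls; mkdir -p pics; cat > h.py <<'E'
import numpy as np, cv2
from station import env, effector, solver, viewer, workorder, search_frame, tip_of
def snap(cam,fn):
    s=env.sense(); p,d=viewer.read_camera(cam); cv2.imwrite('pics/'+fn,p[:,:,::-1]); return p,d,s
def cloud(cam,d,s):
    """world points HxWx3"""
    i=viewer.camera_info(cam); K=np.array(i['intrinsics']); D=np.array(i['dist_coeffs'])
    H,W=d.shape; u,v=np.meshgrid(np.arange(W),np.arange(H))
    n=cv2.undistortPoints(np.stack([u,v],-1).reshape(-1,1,2).astype(np.float64),K,D).reshape(H,W,2)
    P=np.stack([n[...,0]*d,-n[...,1]*d,-d],-1)
    if 'T_tool_cam' in i:
        T=np.array(i['T_tool_cam']); P=P@T[:3,:3].T+T[:3,3]
        return P@np.array(s['tcp_rot']).T+np.array(s['ee_pos'])
    return P@np.array(i['rotation']).T+np.array(i['eye'])
E
python3 - <<'E'
from h import *
print(env.sense())
for c in ('top','scene'):
    p,d,s=snap(c,c+'0.png'); np.savez(c+'0.npz',p=p,P=cloud(c,d,s),d=d)
    for n in ('blue_cell','orange_cell','fixed_contact','spring_contact'):
        print(c,n,'T',[(np.round(r['at'],3).tolist(),round(r['score'],2)) for r in (tip_of(c,n) if n!='spring_contact' else [])],'S',[(np.round(r['at'],3).tolist(),round(r['score'],2)) for r in search_frame(c,n)])
print(env.sense()['t'])
E
```

```text
pics
{'t': 0.0, 'joint_positions': array([ 1.08999824,  0.4683632 , -0.01161598,  1.60361663,  0.00598903,
        1.07143179, -0.05627072]), 'joint_velocities': array([ 0.00015495, -0.00107335, -0.00188936, -0.00047046, -0.00170447,
        0.00051319, -0.00076934]), 'tau': array([-3.93939763e-05, -5.20571744e+01, -1.22266280e-02, -2.43745583e+01,
       -5.66509471e-02,  1.72763335e-02,  2.03542718e-04]), 'ee_pos': array([ 0.27525967, -0.58818509,  0.21365234]), 'tcp_rot': array([[ 9.05699273e-01,  4.23919919e-01, -8.53903422e-04],
       [ 4.23920765e-01, -9.05697925e-01,  1.56668439e-03],
       [-1.09229838e-04, -1.78093230e-03, -9.99998408e-01]]), 'wrist_force': array([-0.42826188,  0.13643978,  0.48059491]), 'moment': array([ 0.01377277, -0.01710196, -0.01483422]), 'grasp_force': 0.0, 'gripper_width': 0.09204829912239194}
top blue_cell T [([0.598, 0.138, 0.034], 0.83), ([0.594, 0.224, 0.03], 0.51)] S [([0.601, 0.136, 0.045], 0.95)]
top orange_cell T [([0.595, 0.231, 0.032], 0.87)] S [([0.593, 0.223, 0.043], 0.62)]
top fixed_contact T [([0.653, -0.167, 0.031], 0.91), ([0.487, -0.344, 0.036], 0.82)] S [([0.586, -0.138, 0.008], 0.86), ([0.411, -0.329, 0.011], 0.67)]
top spring_contact T [] S [([0.548, -0.128, 0.036], 0.42), ([0.381, -0.32, 0.037], 0.42)]
scene blue_cell T [([0.599, 0.134, 0.028], 0.82)] S [([0.609, 0.132, 0.04], 0.57)]
scene orange_cell T [([0.591, 0.228, 0.032], 0.62), ([0.66, -0.167, 0.032], 0.59)] S [([0.602, 0.224, 0.042], 0.66)]
scene fixed_contact T [([0.486, -0.35, 0.034], 0.74), ([0.654, -0.166, 0.032], 0.67)] S [([0.41, -0.328, 0.008], 0.91), ([0.588, -0.14, 0.01], 0.87)]
scene spring_contact T [] S []
0.8
```

View pics/top0.png

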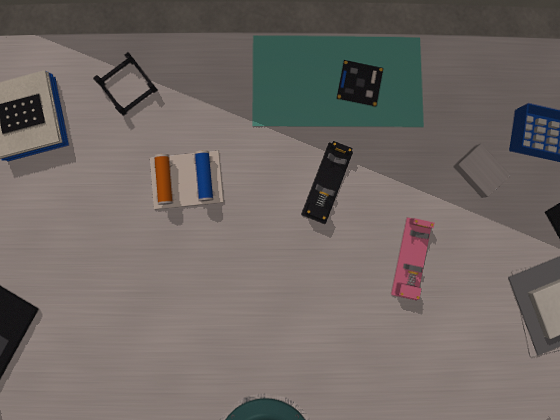

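View pics/scene0.png

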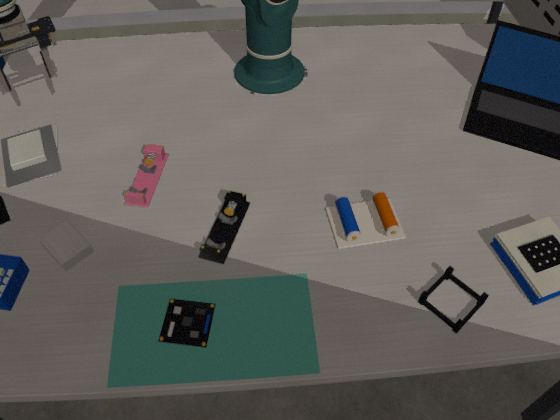

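The top picture shows the blue cell at px (204,176) beside the orange one at (163,180), with the button ends facing away from the robot. The black bay is at (328,182), its spring end nearest the robot. The pink look-alike is at (412,258). Next I'll look at both with the wrist camera.

```bash
cat >> h.py <<'E'
def down(yaw):
    """tool z down, tool x along yaw"""
    c,s=np.cos(yaw),np.sin(yaw); return np.array([[c,s,0],[s,-c,0],[0,0,-1.]])
def axis(Q):
    """centre and direction (towards +x) of the xy rectangle of points"""
    (c,wh,a)=cv2.minAreaRect(Q[:,:2].astype(np.float32)); b=cv2.boxPoints((c,wh,a))
    e=[b[1]-b[0],b[2]-b[1]]; e=max(e,key=np.linalg.norm); e=e*np.sign(e[0])
    return np.array(c),np.arctan2(e[1],e[0]),sorted(wh)
def blue(p): h=cv2.cvtColor(p,cv2.COLOR_RGB2HSV); return (h[...,0]>100)&(h[...,0]<130)&(h[...,1]>120)&(h[...,2]>50)
E
python3 - <<'E'
from h import *
z=np.load('top0.npz'); P=z['P']; m=blue(z['p'])&(np.abs(P[...,0]-.6)<.1)&(np.abs(P[...,1]-.137)<.05)&(P[...,2]>.02)
c,yaw,wh=axis(P[m]); print('top',c,yaw,wh,P[m][:,2].max())
h=cv2.cvtColor(z['p'],cv2.COLOR_RGB2GRAY)
i=viewer.camera_info('wrist'); print(np.round(i['T_tool_cam'],3),np.round(i['intrinsics'],0))
T=np.array(i['T_tool_cam'])
def look(cx,yaw,fn,z):
    R=down(yaw); off=R[:,:2]@T[:2,3]; 
    tgt=np.array([cx[0]-off[0],cx[1]-off[1],z])
    try: env.reach(tgt,R)
    except env.PlanningError as e:
        print(e); env.reach(np.array([cx[0],cx[1],z]),R)
    p,d,s=snap('wrist',fn+'.png'); P=cloud('wrist',d,s); np.savez(fn+'.npz',p=p,P=P,d=d); return p,P
byaw=np.arctan2(-.167+.128,.653-.548); print('byaw',byaw)
p,P=look([.60,-.148],byaw,'wbay',.28)
for n in ('fixed_contact',): print([(np.round(r['at'],4),r['score']) for r in tip_of('wrist',n)])
print([(np.round(r['at'],4),r['score']) for r in search_frame('wrist','spring_contact')])
p,P=look(c,yaw,'wblue',.28)
m=blue(p)&(P[...,2]>.02)&(P[...,2]<.06); print('wrist',axis(P[m]),P[m][:,2].max())
print([(np.round(r['at'],4),r['score']) for r in tip_of('wrist','blue_cell')])
print(env.sense()['t'],env.sense()['joint_positions'])
E
```

```text
top [0.59894598 0.13460712] 0.10107679 [0.028510235249996185, 0.09882295876741409] 0.04935117045874682
[[-0.001  0.956  0.294  0.084]
 [ 1.     0.001  0.     0.001]
 [ 0.     0.294 -0.956 -0.171]
 [ 0.     0.     0.     1.   ]] [[366.   0. 281.]
 [  0. 366. 207.]
 [  0.   0.   1.]]
byaw -0.35563588430075993
[(array([ 0.6567, -0.1709,  0.0281]), 0.84), (array([ 0.4887, -0.3498,  0.0265]), 0.84)]
[(array([ 0.5535, -0.1258,  0.0361]), 0.82), (array([ 0.3811, -0.3248,  0.0286]), 0.73)]
wrist (array([0.59914935, 0.13482445]), np.float32(0.10662382), [0.03013254702091217, 0.09922261536121368]) 0.0488482171897589
[(array([0.6004, 0.1352, 0.028 ]), 0.62)]
3.95 [ 0.04274597  0.23546314 -0.40089079  1.79745288  0.10183918  1.12909883
 -1.86594286]
```

View pics/wbay.png

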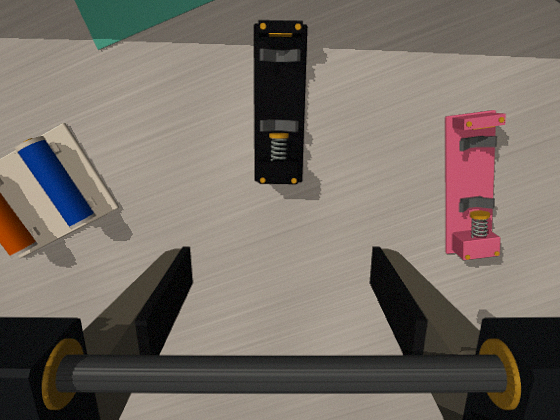

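View pics/wblue.png

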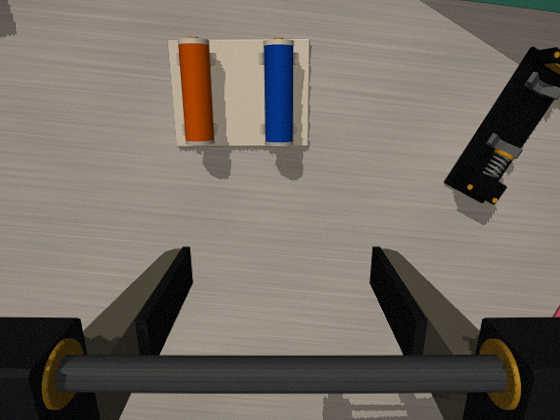

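Both pictures are clear. In wbay the bay's fixed block is at px (281,28), its pad at (281,35), and the spring disc at (279,135). In wblue the blue cell's button is at (279,39) and its flat end at (279,143). Next, fit both from the depth.

```bash
python3 - <<'E'
from h import *
z=np.load('wbay.npz'); P=z['P']; p=z['p']; v,u=np.mgrid[0:420,0:560]
roi=(u>240)&(u<320)&(v>10)&(v<195)
g=p.max(2)<70
m=roi&g&(P[...,2]>.003)&(P[...,2]<.045); print('all',axis(P[m]))
mh=roi&(P[...,2]>.032)&(P[...,2]<.042); c,yaw,wh=axis(P[mh]); print('tops',c,yaw,wh)
def line(sel):
    q=P[sel][:,:2]; return q.mean(0)
f=P[mh&(v<60)]; h=P[mh&(v>155)]; 
for n,Q in(('fix',f),('hous',h)): print(n,len(Q),axis(Q),np.median(Q[:,2]))
_,yaw,_=axis(P[m]); a=np.array([np.cos(yaw),np.sin(yaw)]); b=np.array([-a[1],a[0]])
for n,Q in(('fix',f),('hous',h)):
    for w,ax in(('a',a),('b',b)): print(n,w,np.percentile(Q[:,:2]@ax,[1,5,50,95,99]).round(4))
hs=cv2.cvtColor(p,cv2.COLOR_RGB2HSV); br=roi&(hs[...,1]>130)&(hs[...,0]>8)&(hs[...,0]<30)&(hs[...,2]>90)
n,l,st,ce=cv2.connectedComponentsWithStats(br.astype(np.uint8))
for i in range(1,n):
    Q=P[l==i]; print(st[i,4],ce[i].round(),Q.mean(0).round(4),(Q[:,:2].mean(0)@a).round(4),(Q[:,:2].mean(0)@b).round(4))
z=np.load('wblue.npz'); P=z['P']; p=z['p']
m=(u>255)&(u<300)&(v>30)&(v<150)&(P[...,2]>.036)&(P[...,2]<.06); c,yaw,wh=axis(P[m]); print('blue z>36',c,yaw,wh)
bm=blue(p)&(P[...,2]>.02)&(P[...,2]<.06)&(u>255)&(u<300); yaw=axis(P[bm])[1]; a=np.array([np.cos(yaw),np.sin(yaw)]);b=np.array([-a[1],a[0]])
Q=P[m][:,:2]; print(np.percentile(Q@a,[0,1,99,100]),np.percentile(Q@b,[1,50,99]),c@a,c@b)
# crest line fit
top=P[bm]; k=np.polyfit(top[:,:2]@a,top[:,:2]@b,1); print('slope',k[0],'yaw',yaw)
E
```

```text
all (array([ 0.58770919, -0.14227685]), np.float32(-0.37849173), [0.05949467793107033, 0.1797304004430771])
tops [ 0.58950853 -0.14258061] -0.37489823 [0.04560037702322006, 0.17275431752204895]
fix 634 (array([ 0.66348547, -0.17167838]), np.float32(1.2073668), [0.013296169228851795, 0.045608360320329666]) 0.036499412602340076
hous 942 (array([ 0.52435577, -0.11647338]), np.float32(1.2123467), [0.03175441175699234, 0.045123979449272156]) 0.03841283319340136
fix a [0.6735 0.6742 0.68   0.6862 0.6867]
fix b [0.0631 0.065  0.0856 0.1063 0.1084]
hous a [0.5144 0.5158 0.5281 0.5398 0.5451]
hous b [0.0631 0.0652 0.0851 0.1055 0.1078]
32 [262.  26.] [ 0.6707 -0.1552  0.0378] 0.6806 0.1037
32 [298.  26.] [ 0.6573 -0.1886  0.0377] 0.6804 0.0676
36 [281.  33.] [ 0.6574 -0.171   0.0347] 0.674 0.084
98 [278. 135.] [ 0.561  -0.1308  0.0419] 0.5696 0.0857
22 [262. 180.] [ 0.5197 -0.0959  0.0399] 0.5184 0.103
26 [294. 180.] [ 0.507  -0.1296  0.0397] 0.519 0.0669
blue z>36 [0.59976268 0.13530591] 0.099018626 [0.030689284205436707, 0.10832968354225159]
[0.55662098 0.55787007 0.66393906 0.66490043] [0.05640646 0.07059588 0.085195  ] 0.6107561683872926 0.07070962567130223
slope -0.002901819374730704 yaw 0.10662382
```

```bash
cat >> h.py <<'E'
FC=np.array([.6570,-.1693,.030]); BY=-.375
A=np.array([np.cos(BY),np.sin(BY),0]); B=np.array([-A[1],A[0],0])
def bay(fx,fz,th,lat=0.,grip=.017):
    """TCP pose for flat-end centre at (fx,fz) mm in the bay and button end raised by th"""
    ax=A*np.cos(th)+np.array([0,0,np.sin(th)]); R=np.column_stack([ax,-B,np.cross(ax,-B)])
    return FC+A*fx*1e-3+np.array([0,0,fz*1e-3])+B*lat+ax*.054+R[:,2]*grip, R
E
python3 - <<'E'
from h import *
R=down(.102); c=np.array([.5998,.1353])
env.reach(np.array([*c,.09]),R)
env.movel(np.array([*c,.013]),rate=.12)
effector.grasp(50)
s=env.sense(); print(s['gripper_width'],s['grasp_force'],s['ee_pos'],s['wrist_force'],s['t'])
env.movel(np.array([*c,.12]),rate=.15)
s=env.sense(); print(s['gripper_width'],s['grasp_force'],s['wrist_force'],s['t'])
p,R=bay(-92,60,.3); env.reach(p,R)
s=env.sense(); print(s['ee_pos']-p,s['wrist_force'],s['gripper_width'],s['t'],s['joint_positions'])
p,d,s=snap('wrist','held.png'); np.savez('held.npz',p=p,P=cloud('wrist',d,s))
snap('scene','held_s.png')
v=cv2.imread('pics/held_s.png')[160:290,170:330]; w=cv2.imread('pics/held.png')
cv2.imwrite('pics/h2.png',np.vstack([cv2.resize(w,(400,300)),cv2.resize(v,(400,300))]))
E
```

```text
0.030772696797328428 49.99984681606293 [0.59976798 0.13543663 0.01297234] [0.1686462  1.24767287 0.04964009] 6.5333
0.031049735256306412 49.99941945075989 [-0.54849217  0.47540752 -2.12133573] 7.4
[7.71902648e-04 2.17947052e-03 1.32263240e-05] [ 0.49860659  0.5634189  -2.24482559] 0.030793559437481164 8.525 [ 0.267888    0.49130482 -0.13695739  1.95191723  0.31067523  0.42563427
 -2.05218702]
```

View pics/h2.png

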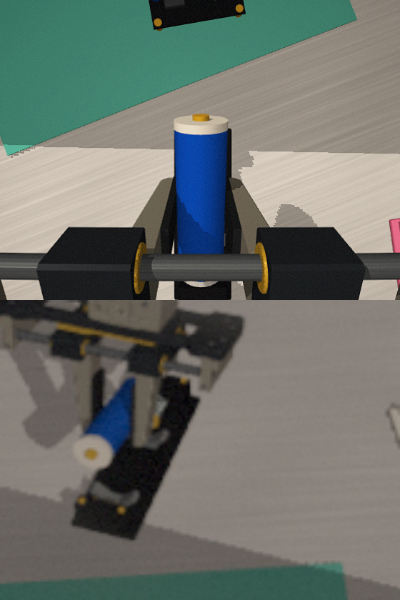

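The cell is held, button up, above the black bay: button at (200,118) in the upper half, and the scene crop agrees. I'll check its pose in the grip, lower it and press.

```bash
python3 - <<'E'
from h import *
z=np.load('held.npz'); P=z['P']; m=blue(z['p']); v,u=np.mgrid[0:420,0:560]
m&=(u>235)&(u<330)&(v>160)&(v<350); Q=P[m]-FC; q=np.c_[Q@A,Q@B,Q[:,2]]
q=q[np.abs(q[:,1])<.03]; cr=np.abs(q[:,1]-np.median(q[:,1]))<.005
k=np.polyfit(q[cr,0],q[cr,2],1); print('pitch',np.arctan(k[0]),'lat med',np.median(q[:,1]),'slope lat',np.polyfit(q[:,0],q[:,1],1)[0])
# expected crest height at x=-40mm
f=np.array([-.092,.06]); t=.3; x=-.04; print('crest z',np.polyval(k,x),'expected',f[1]+(x-f[0])*np.tan(t)+.016/np.cos(t))
p,R=bay(-92,2,.3); env.movel(p,R,rate=.1)
s=env.sense(); f0=s['wrist_force']; print('down',(s['ee_pos']-p).round(4),f0,s['t'])
for fx in range(-95,-112,-2):
    p,R=bay(fx,2,.3); env.movel(p,R,rate=.05); s=env.sense(); f=s['wrist_force']-f0
    print(fx,((s['ee_pos']-p)@A*1e3).round(1),(f@A).round(2),(f@B).round(2),f[2].round(2),s['t'])
    if np.linalg.norm(f)>15: break
E
```

```text
pitch 0.4014804585891332 lat med 0.001981345239692009 slope lat 0.00036060647560744955
crest z 0.09354937156466474 expected 0.09283351060430978
down [0.0005 0.0002 0.0003] [ 0.01304236  0.05707115 -1.02928902] 9.3583
-95 0.1 0.23 0.08 -1.0 9.6083
-97 -0.0 -0.04 0.19 -0.23 9.8583
-99 -0.2 -0.58 -0.43 -0.4 10.1083
-101 0.6 1.78 -0.55 -1.4 10.3583
-103 0.5 2.04 -0.56 0.05 10.6083
-105 0.4 4.06 -1.21 -0.36 10.8583
-107 0.4 5.06 -0.02 -0.96 11.1083
-109 0.6 4.71 -0.94 -0.75 11.3583
-111 1.0 6.67 -0.12 -0.99 11.6083
```

```bash
python3 - <<'E'
from h import *
f0=np.array([.013,.057,-1.03])
def go(fx,fz,th,rate=.05):
    p,R=bay(fx,fz,th); env.movel(p,R,rate=rate); s=env.sense(); f=s['wrist_force']-f0
    print(fx,fz,th,((s['ee_pos']-p)*1e3).round(1),(f@A).round(2),(f@B).round(2),f[2].round(2),s['moment'].round(2),round(s['gripper_width'],4),s['t']); return np.linalg.norm(f)
go(-114,2,.3); go(-117,2,.3); env.pause(.3)
for th in (.24,.18,.12):
    if go(-117,2,th,.03)>25: break
p,d,s=snap('wrist','tip.png'); P=cloud('wrist',d,s)
v,u=np.mgrid[0:420,0:560]; m=blue(p)&(u>235)&(u<330)&(v>100)&(v<330); Q=P[m]-FC; q=np.c_[Q@A,Q@B,Q[:,2]]
q=q[(np.abs(q[:,1])<.005)&(q[:,2]>0)&(q[:,2]<.06)]
for lo in np.arange(-.06,0,.008):
    k=(q[:,0]>lo)&(q[:,0]<lo+.008); print(round(lo+.004,3),k.sum(),np.median(q[k,2]).round(4) if k.any() else '', round(2+(lo*1e3+4+117)*np.tan(.12)+16.1,1))
E
```

```text
-114 2 0.3 [ 1.4 -0.5  0.8] 6.36 -0.67 -1.47 [-0.54 -1.05  0.02] 0.0311 11.8583
-117 2 0.3 [ 1.9 -0.7  1. ] 7.02 -1.58 -1.69 [-0.66 -1.28 -0.06] 0.0309 12.1083
-117 2 0.24 [ 2.5 -0.9  0.9] 7.53 0.32 -1.58 [-0.51 -1.23  0.01] 0.0309 12.675
-117 2 0.18 [ 2.4 -0.8  0.7] 7.23 -0.71 -1.98 [-0.48 -1.29 -0.03] 0.0311 12.9417
-117 2 0.12 [ 2.3 -0.8  0.5] 7.91 -0.07 -1.99 [-0.53 -1.37  0.03] 0.0305 13.2083
-0.056 404 0.0256 25.5
-0.048 420 0.0266 26.4
-0.04 439 0.0277 27.4
-0.032 466 0.0288 28.3
-0.024 483 0.0298 29.3
-0.016 365 0.0307 30.3
-0.008 0  31.2
0.0 0  32.2
```

View pics/tip.png

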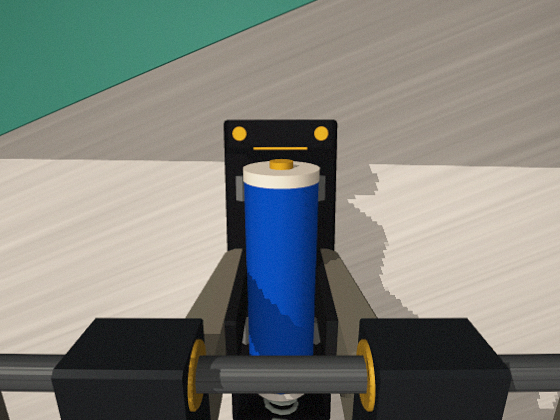

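The picture shows the cell centred on the pad, button at (281,164), pad line at (281,149), with the spring squeezed behind it and a clear gap in front. Next: tip it down, ease it forward and release.

```bash
python3 - <<'E'
from h import *
f0=np.array([.013,.057,-1.03])
def go(fx,fz,th,rate=.04):
    p,R=bay(fx,fz,th); env.movel(p,R,rate=rate); s=env.sense(); f=s['wrist_force']-f0
    print(fx,fz,th,((s['ee_pos']-p)*1e3).round(1),(f@A).round(2),(f@B).round(2),f[2].round(2),round(s['gripper_width'],4),s['t']); return np.linalg.norm(f)
for a in ((-119,2,.12),(-119,2,.08),(-119,1.5,.04),(-119,1,0),(-119,.0,0)):
    if go(*a)>22: print('STOP'); raise SystemExit
for fx in (-116,-114.5,-113):
    go(fx,0,0)
p,d,s=snap('wrist','seat.png')
E
```

```text
-119 2 0.12 [ 2.3 -0.8  0.8] 7.77 -0.58 -1.89 0.0308 13.5083
-119 2 0.08 [ 2.5 -0.9  0.5] 7.62 0.06 -2.2 0.0312 13.7583
-119 1.5 0.04 [ 2.6 -0.9  0.5] 8.39 0.84 -1.1 0.0309 14.0083
-119 1 0 [ 2.9 -1.   0.8] 7.85 -0.67 0.26 0.031 14.2583
-119 0.0 0 [ 2.9 -1.   1.4] 7.64 -1.66 3.58 0.0314 14.5083
-116 0 0 [ 2.4 -0.8  1.2] 6.61 -0.47 3.5 0.031 14.7583
-114.5 0 0 [ 2.1 -0.7  1.2] 5.5 0.23 2.36 0.031 15.0083
-113 0 0 [ 1.8 -0.6  1.1] 5.43 -0.65 3.13 0.031 15.2583
```

View pics/seat.png

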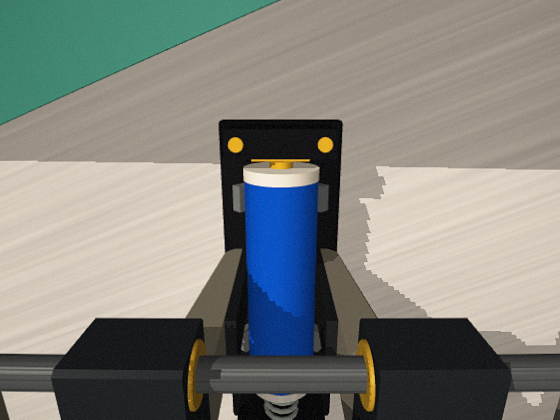

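The cell lies in both saddles with its button at the pad (281,163). Release, back off straight up and check.

```bash
python3 - <<'E'
from h import *
effector.release(); env.pause(.2)
p,R=bay(-111,120,0); env.movel(p,R,rate=.12); env.pause(.3)
T=np.array(viewer.camera_info('wrist')['T_tool_cam'])
env.movel(p-A*.06+np.array([0,0,.02]),R,rate=.15)
p,d,s=snap('wrist','end.png'); P=cloud('wrist',d,s); cv2.imwrite('pics/endc.png',cv2.resize(cv2.imread('pics/end.png'),(560,420)))
m=blue(p); Q=P[m]-FC; q=np.c_[Q@A,Q@B,Q[:,2]]; q=q[(np.abs(q[:,1])<.03)&(q[:,2]>0)&(np.abs(q[:,0]+.057)<.07)]
c=q[np.abs(q[:,1])<.006]; print(q.min(0),q.max(0),np.polyfit(c[:,0],c[:,2],1),np.polyfit(q[:,0],q[:,1],1),np.median(q,0))
print([(np.round(r['at'],4),r['score']) for r in tip_of('wrist','blue_cell')], 'expected',FC-A*.057, s['t'],s['gripper_width'])
E
```

```text
[-0.10674998 -0.01564235  0.00148095] [-0.00708206  0.01600782  0.2941585 ] [0.07202764 0.0240232 ] [-2.30890671e-03 -7.51469217e-05] [-0.05299783  0.00017024  0.01530815]
[(array([ 0.6044, -0.154 ,  0.0277]), 0.71)] expected [ 0.60396107 -0.14842247  0.03      ] 18.525 0.09193426646285967
```

View pics/endc.png

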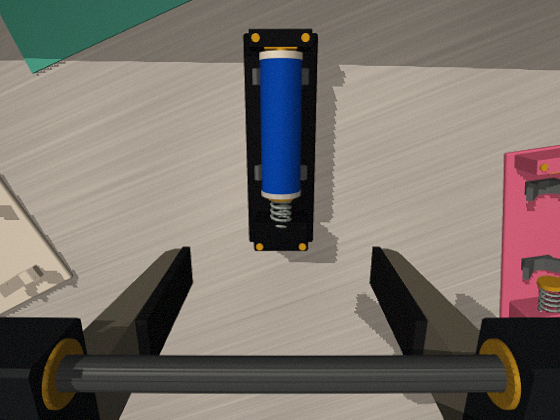

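The picture shows the cell lying straight in the bay, button at the pad (281,48), flat end on the squeezed spring (281,200). The slope fit included a stray depth reading (z max 0.29), so I'll redo it with that filtered out and hand in if it's level.

```bash
python3 - <<'E'
from h import *
p,d,s=snap('wrist','end2.png'); P=cloud('wrist',d,s)
Q=P[blue(p)]-FC; q=np.c_[Q@A,Q@B,Q[:,2]]; q=q[(np.abs(q[:,1])<.006)&(np.abs(q[:,2]-.015)<.012)&(np.abs(q[:,0]+.057)<.06)]
k=np.polyfit(q[:,0],q[:,2],1); print('slope',k[0],'crest at seat',np.polyval(k,-.057),'n',len(q),s['t'],s['wrist_force'])
viewer.read_camera('top'); print([(np.round(r['at'],3),r['score']) for r in tip_of('top','orange_cell')])
if abs(k[0])<.04 and abs(np.polyval(k,-.057)-.016)<.003: print(workorder.finish_job())
E
```

```text
slope -0.012226630607234746 crest at seat 0.016847065134769607 n 2219 18.625 [0.15664103 0.17000589 0.52603512]
[(array([0.594, 0.226, 0.032]), 0.77)]
the job is handed in; nothing more can be done
None
```

The job is handed in at about 19 s (no verdict was returned): the blue cell lies level and released in the black bay, with its button at the fixed contact and the spring squeezed behind it, and the orange cell is still in its cradle within measuring error.

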